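# Free the left-hand pad lock and seat the ink cartridge

### The arm

A 6-joint arm with a two-finger parallel gripper is mounted at the origin on the work surface. World frame = base frame: x ahead of the robot, y to its left, z up, the work surface at z = 0. Lengths are in mm, angles in degrees, forces in N, time in s.
With the tool pointing down it reaches from about 350 to 850 mm from the base axis. Payload 8.1 kg.
Tool frame: the origin (TCP) lies between the finger pads; the fingertips stand r.nose_length ahead of it and the grasp point (between the pads) lies 3 mm ahead of it (r.nose_length is the distance from the TCP to the fingertips, in mm); x points along the fingers, y is the direction in which the jaws open and shut, and the axes are right-handed (so a half turn about x gives the same grasp; the last joint's range is limited). The gripper opens to 85 mm and grips with 20 to 120 N. Pads are 22 mm wide; open, the fingers measure 114 mm over their backs; the gripper's body (76 mm by 85 mm) begins 54 mm behind the grasp point. The pads swing forward as they close: fully open they stand 13 mm farther back than shut.
Start: joints at [-73.419, 7.471, 85.268, -0, 87.261, -4.893], TCP at [219.672, -558.346, 253.292] pointing down, gripper open.
Joint ranges: [-169.43, 169.43], [-51.17, 129.36], [1.28, 143.12], [-76.62, 256.62], [0, 156.53], [-152.29, 152.29]. Speed limits (degrees/s): [136.94, 136.94, 159.86, 180, 180, 180].

### API

Orientations are given as [roll, pitch, yaw] about the fixed x, y, z axes, in that order (R = Rz(yaw) Ry(pitch) Rx(roll)).
In Python, from bench import sense, optics, order, r gives the robot as it stands.
- The arm moves only by the tool carry_out, never from a script. Its argument "commands" is one flat list of numbers, 7 for each row, row after row: the shift along the tool's x, y, z in m, then the turn, a rotation vector about the tool's x, y, z in degrees, then the closure, from -1 (fully open) to 1 (shut), so that 0 is half open. A call has 1 to 12 rows; each row is the pose to reach, as a shift and turn from the pose measured when the call began, along the tool's axes at that moment; what a row does not reach only later rows make up. A row lasts 1/8 s, in which the tool goes at most 62.5 mm and 10.7 degrees, less where a joint would pass 70% of its speed; a pose out of reach is approached as far as the arm can. A call with a gripper value outside its range is refused whole. The fingers move at their own pace and stop on an object; "grip_force" is the grip in N (left out, the last holds). Time passes only in rows, so rows that repeat a pose let the fingers close. It gives the time, the measured TCP pose, the force and the opening at its end, in the units of the state.
- sense(): the state, without advancing time (a new reading comes with each control period).
- optics.snapshot(name): name is "side" or "top" or "wrist"; returns (picture, depth): 480x640x3 uint8, red, green, blue; 480x640 float32, mm along the optical axis (not along the pixel's ray), 0 where there is no reading.
- optics.calibration(name): a dict with "mtx" (3x3 intrinsics, pixels), "extrinsics" (4x4, takes a point from camera to world coordinates). Camera axes: x right, y up, looking along -z (the intrinsics and any distortion apply to the point x, -y, -z); pixel columns grow to the right and rows downward; lengths in mm; the calibration is good to about 2 mm. A picture is of the moment at which its call begins: read the wrist's pose just before it. calibration takes no time and is no camera call; for the wrist camera it gives the pose at the moment of the call.
- order.hand_in(): hands the job in, once; it reports no verdict.
The state is a dict: "time": time; "joint_pos": joint angles; "qd": joint speeds; "joint_efforts": joint torques, N m; "tool_pos": TCP position; "tcp_rot": TCP orientation; "ft_force": force on the tool from outside, world axes, zero at the start; "wrist_torque": the same for the moment, N m; "finger_gap": finger opening in mm.
Only numpy, scipy, OpenCV 4.12 (cv2) and the standard library are available. Lean on these libraries where they do the work, as an engineer would, in place of code of your own. Each camera call takes 0.05 s, during which the arm holds its last target. There are 200 camera calls.

### The job

The ink cartridge in the stand with the notched (left-hand) knob was locked before it was fully in. Undo that knob clockwise until the line engraved on it lines up with the index line on the bridge, then slide the cartridge in by its fin until you feel its stop and press it gently home, with about 12 N for half a second, never 20 N or more. Never force it against the lock pin or screw the knob tighter; leave the other stand and everything else alone, and let go with the knob still at its mark.

Things in the scene. Friction and masses are not known exactly. Their poses are not given: they have to be found in the camera images.
- lock (a joint): Lock knob, round, with a left-hand thread. Value in rad, growing clockwise seen from above, which unscrews it; starts between 0 and 0.5 and is 3.0 when the line engraved on its top meets the index line on the bridge (the line stands 3.0 - value rad anticlockwise of the index). It climbs 4 mm per rad, is stiff (0.25 N m all the way) and stays where left; end stops at -0.5 and 3.6.
- lock_grip (a point): Centre of the lock knob, on its upright axis: plain aluminium, 36 mm across, 26 mm high (13 mm above and below this point), with six dark notches engraved down its rim (the left-hand sign) and one radial line on its top. 71 mm above the table at joint value 0, rising with it. Turns with the knob; its x axis points along the radial line.
- lock_pin: Steel lock pin, 8 mm thick, fixed under the knob on its axis, origin at its lower end (21 mm above the table at joint value 0). It drops through the bridge into a 12 mm hole in the cartridge, leaving it about 2 mm of play, and is clear of it once the joint has passed about 2.3.
- stand: Pad stand with the left-hand lock, fixed: grey base 200 x 90 x 12 mm, origin under its centre, x along the channel from the open front to the stop, z up. Channel 46 mm wide between rails (31.5 mm above the table, x -30 to 92 mm); a bridge (x 25 to 92, y +-29 mm, 31.5 to 43 mm above the table) spans its rear. Knob axis at x = 50 mm, index line on the bridge at x 71 to 90 mm.
- channel (a point): Centre of the stand's channel floor, at stand x = 0, y = 0, 12 mm above the table, axes as the stand's: used to tell how far the cartridge is in.
- cart: Black ink-pad cartridge, loose in the channel: 120 x 44 x 18 mm, 0.25 kg, origin under its centre, x towards its rear end. Its origin starts at x = 2 mm from the channel point; the stop meets its rear end when the origin is anywhere from 14 to 26 mm, unseen under the bridge, to be felt. It runs on nylon and drags with 0.5 to 4 N. A fin stands at the front of its top.
- cart_fin (a point): Grip point in the cartridge's upright fin, which stands at the front end of its top: 10 mm thick (y), 30 mm long (x), from 30 to 66 mm above the table; the point is mid-way along it, 53 mm above the table, 13 mm below its top, 45 mm in front of the cartridge's origin. Axes as the cartridge's.
- stop: Stop block across the rear of the channel, under the bridge, origin at stand x = 86 mm; it carries a firm rubber pad set for the size of ink pad, whose face lies anywhere from 0 to 12 mm in front of the origin, unseen, so the moment of touching must be felt.
- lock_b (a joint): Knob of the other stand, same size but with a smooth rim (right-hand thread); in rad, starts at 0. To be left alone.
- stand_b: The other, similar stand, fixed to the table, its cartridge already home; origin under its centre. To be left alone.
- stamp_1: Bystander: steel-framed self-inking hand stamp with black handle, 45 x 62 mm, 125 mm high, origin under its centre.
- stamp_2: Bystander: a second such hand stamp.
- booklets: Bystander: two passport booklets lying on each other, 125 x 88 x 10 mm.
- ink_bottle: Bystander: white ink bottle, 44 mm across, 85 mm high.
- mug: Bystander: white mug, 80 mm across, 95 mm high.
- stapler: Bystander: black stapler, 140 x 36 x 41 mm.
- pen: Bystander: blue pen lying on the table, 10 mm thick, 130 mm long.
Things that resemble listed ones, but are neither listed nor needed, are in the scene too. What is shaped like the stand but brown or red is not meant.

How it is judged (in metres and radians):
On the way, in this order (a step that is already met when the one before it is completed fails the run):
1. the knob's line is brought to the index line (value of joint lock between 2.75 and 3.25 rad and x of cart in the frame of channel below 0.008 m), for 0.2 s.
2. the cartridge is pressed home against its stop with more than 3 N (x of cart in the frame of channel above 0.013 m and contact force between cart and stop above 3 N), for 0.2 s.
At the end, for the whole second after the job is handed in: The knob's line is within 0.25 rad of the index (lock between 2.75 and 3.25), and the cartridge, having been pressed against its stop, lies level and at rest in the channel with its origin more than 13 mm past the channel point; nothing else has been moved (value of joint lock between 2.75 and 3.25 rad and x of cart in the frame of channel above 0.013 m and linear speed of cart below 0.01 m/s and angle between cart's own z axis and vertical below 0.05 rad); the robot touches nothing.
It fails at once if the cartridge is forced against the lock pin (over 12 N) (contact force between cart and lock_pin above 12 N).
It fails at once if the cartridge is rammed against its stop (20 N or more) (contact force between cart and stop above 20 N).
It fails at once if the knob is screwed tighter (value of joint lock below -0.2 rad).
It fails at once if the other stand's knob is turned (value of joint lock_b above 0.2 rad or value of joint lock_b below -0.2 rad).
It fails at once if a bystander is moved by more than 20 mm (distance of any of stamp_1, stamp_2, booklets, ink_bottle, mug, stapler, pen from where it was at the start of the episode above 0.02 m).
It also fails if it takes over 61 s, if anything falls off the work surface, if the arm or the gripper's body presses on something with over 40 N, if the wrist force passes 120 N, or if a joint passes its speed limit or range.

## Working session

There is one attempt and no reset: what is moved stays moved. The work goes in short steps, Python scripts to look and compute and a tool call to move; the robot and the scene stay as the last step left them, time stands still between calls to the robot, and variables do not carry over. Pictures are saved under pics/ and viewed, about 8 in all and at most 12, crops included, and the job is handed in when it is done.

Besides the shell and the picture viewer there is one more tool, called after "Request:" by a JSON object that holds its "op" and its "data", one argument or row to a line. carry_out: Moves the arm, as the interface text tells. Its arguments: {"type":"object","properties":{"commands":{"type":"array","items":{"type":"number"}},"grip_force":{"type":"number"}},"required":["commands"]}

```bash
mkdir -p pics; ls
python3 - <<'E'
from bench import sense, optics, order, r
import cv2,numpy as np
print(sense(), r.nose_length)
for n in("top","side"):
    p,d=optics.snapshot(n); cv2.imwrite(f"pics/{n}0.png",p[...,::-1]); np.save(f"{n}0.npy",d)
    c=optics.calibration(n); print(n,c)
E
```

```text
pics
{'time': 0.0, 'joint_pos': array([-7.34183427e+01,  7.51497291e+00,  8.53297909e+01,  8.86007237e-04,
        8.72612440e+01, -4.89453403e+00]), 'qd': array([-0.02910875, -0.00476313, -0.00077146,  0.07227978, -0.01045005,
       -0.01920949]), 'joint_efforts': array([ 1.77771162e-04, -5.69390130e+01, -5.00552917e+01,  3.70682301e-04,
        1.50820351e-02, -1.56540057e-05]), 'tool_pos': array([ 219.53410741, -557.84706796,  252.24089854]), 'tcp_rot': array([-95.37280825,  89.89398857, 106.10333996]), 'ft_force': array([-0.12551784, -0.49820279, -0.27244889]), 'wrist_torque': array([-0.051846  , -0.04513167, -0.08101306]), 'finger_gap': 85.58158207446897} 22.0
top {'mtx': array([[467.52761181,   0.        , 311.93819431],
       [  0.        , 467.52761181, 233.71944414],
       [  0.        ,   0.        ,   1.        ]]), 'extrinsics': array([[ 1.99541324e-02,  9.83632803e-01, -1.79076358e-01,
         3.58859559e+02],
       [-9.99775575e-01,  1.83561941e-02, -1.05759333e-02,
        -6.80195720e-01],
       [-7.11567454e-03,  1.79247202e-01,  9.83778333e-01,
         1.06477009e+03],
       [ 0.00000000e+00,  0.00000000e+00,  0.00000000e+00,
         1.00000000e+00]])}
side {'mtx': array([[547.53880916,   0.        , 330.84917823],
       [  0.        , 547.53880916, 232.59474917],
       [  0.        ,   0.        ,   1.        ]]), 'extrinsics': array([[-9.33776145e-01,  2.42197251e-01, -2.63443736e-01,
         1.71397084e+02],
       [-3.57820934e-01, -6.21364914e-01,  6.97043630e-01,
         9.29303068e+02],
       [ 5.12735664e-03,  7.45148398e-01,  6.66878981e-01,
         9.75960177e+02],
       [ 0.00000000e+00,  0.00000000e+00,  0.00000000e+00,
         1.00000000e+00]])}
```

View pics/top0.png

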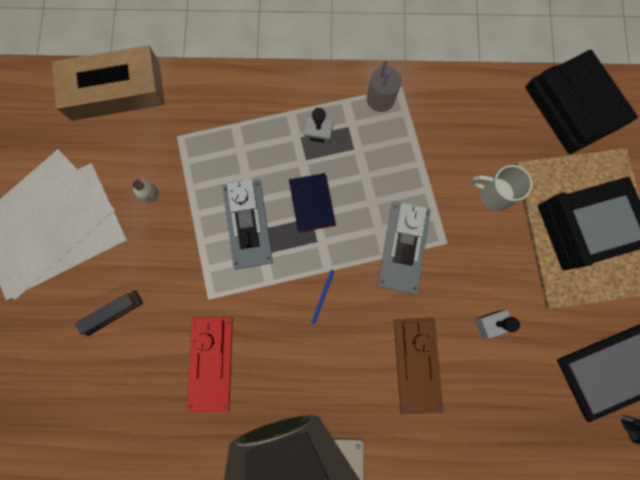

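View pics/side0.png

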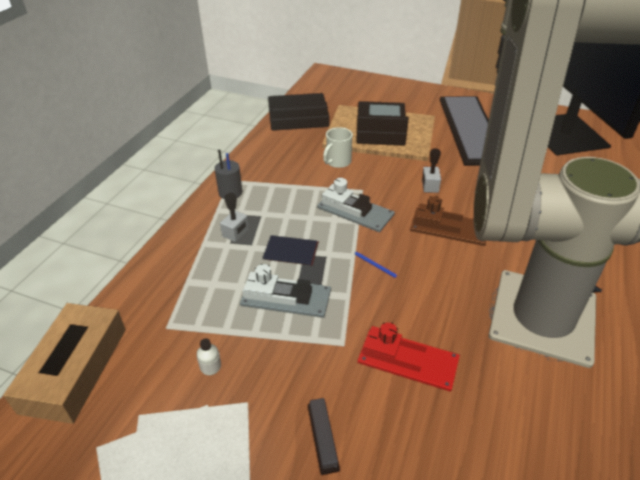

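The top view shows two grey stands, one at about (247,222) and one at (405,247). The red and brown ones are decoys. I'll zoom in to tell the knobs apart.

Run:
```python
import cv2,numpy as np
t=cv2.imread("pics/top0.png");s=cv2.imread("pics/side0.png")
f=lambda im,x,y,w,h:cv2.resize(im[y:y+h,x:x+w],(400,300),interpolation=cv2.INTER_CUBIC)
cv2.imwrite("pics/z.png",np.vstack([np.hstack([f(t,205,175,80,60),f(t,370,197,80,60)]),np.hstack([f(s,235,255,80,60),f(s,315,170,80,60)])]))
```

```text
(no output)
```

View pics/z.png

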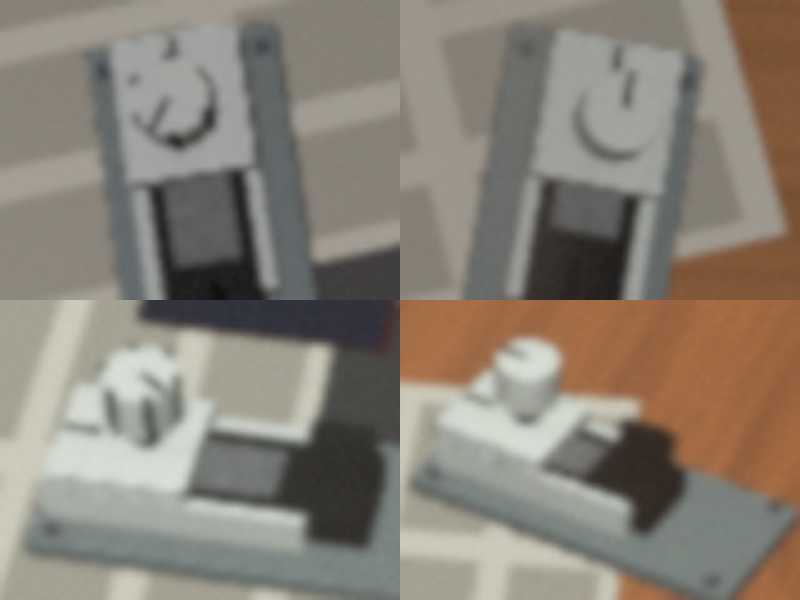

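The left stand (top view) is the notched one, and its line points lower-left. Next I'll get the stand's pose from the base outline and the knob.

```bash
cat > h.py <<'E'
import numpy as np,cv2
def ray(c,px,z):
    px=np.atleast_2d(px).astype(float);K=c["mtx"];E=c["extrinsics"]
    d=np.c_[(px[:,0]-K[0,2])/K[0,0],-(px[:,1]-K[1,2])/K[1,1],-np.ones(len(px))]@E[:3,:3].T
    o=E[:3,3]; return o+d*((z-o[2])/d[:,2])[:,None]
def proj(c,P):
    K=c["mtx"];E=c["extrinsics"];q=(np.atleast_2d(P)-E[:3,3])@E[:3,:3]
    return np.c_[K[0,2]+K[0,0]*q[:,0]/-q[:,2],K[1,2]+K[1,1]*-q[:,1]/-q[:,2]]
E
python3 - <<'E'
from h import *
from bench import optics
for n,box in(("top",(215,170,65,105)),("side",(235,250,105,70))):
    c=optics.calibration(n);im=cv2.imread(f"pics/{n}0.png");x,y,w,h=box
    cr=im[y:y+h,x:x+w].astype(int)
    m=((cr[...,0]-cr[...,2]>8)&(cr[...,0]>70)).astype(np.uint8)
    k,l,st,_=cv2.connectedComponentsWithStats(m);b=1+st[1:,4].argmax();m=(l==b)
    ys,xs=np.nonzero(m);P=ray(c,np.c_[xs+x,ys+y],12)[:,:2]
    (cx,cy),wh,a=cv2.minAreaRect(P.astype(np.float32)); print(n,m.sum(),(cx,cy),wh,a)
    print(cv2.boxPoints(((cx,cy),wh,a)))
E
```

```text
top 8 (493.72833251953125, 172.90121459960938) (6.17061185836792, 12.26569938659668) 66.01898956298828
[[486.8709  172.57483]
 [498.07782 167.58963]
 [500.58575 173.2276 ]
 [489.37885 178.2128 ]]
side 2 (571.2158203125, 206.621826171875) (2.2850594520568848, 0.0) -158.78424072265625
[[572.2809  207.03528]
 [572.2809  207.03528]
 [570.15076 206.20837]
 [570.15076 206.20837]]
```

Run:
```python
from h import *
from bench import optics
for n,box in(("top",(215,170,65,105)),("side",(235,250,105,70))):
    c=optics.calibration(n);im=cv2.imread(f"pics/{n}0.png");x,y,w,h=box
    cr=im[y:y+h,x:x+w].astype(int)
    if n=="top": print(im[255,240],im[228,262],im[205,235],im[180,225],im[282,250])
    else: print(im[305,300],im[300,325])
    m=((cr[...,0]-cr[...,2]>=-1+8*(n=="x"))&(cr[...,0]>70)&(cr[...,1]<150)&(cr[...,0]-cr[...,2]>3)).astype(np.uint8)
    k,l,st,_=cv2.connectedComponentsWithStats(m);b=1+st[1:,4].argmax();m=(l==b)
    ys,xs=np.nonzero(m);P=ray(c,np.c_[xs+x,ys+y],12)[:,:2]
    R=cv2.minAreaRect(P.astype(np.float32)); print(n,m.sum(),R)
    print(cv2.boxPoints(R)); cv2.imwrite(f"pics/m_{n}.png",cv2.resize(m.astype(np.uint8)*255,None,fx=5,fy=5))
```

```text
[105 104  99] [105 105  99] [161 163 161] [145 155 161] [128 137 142]
top 1381 ((572.1339111328125, 160.1417236328125), (194.65208435058594, 87.28352355957031), 10.568105697631836)
[[468.45465  185.1932  ]
 [484.46283   99.390236]
 [675.8132   135.09024 ]
 [659.805    220.89322 ]]
[126 129 119] [128 132 123]
side 875 ((571.90234375, 164.3411865234375), (192.76585388183594, 91.1273193359375), 10.841960906982422)
[[468.6693  190.96182]
 [485.81042 101.46116]
 [675.1354  137.72055]
 [657.99426 227.22122]]
```

```bash
cat >> h.py <<'E'
from scipy.spatial.transform import Rotation as Ro
def down(a):
    x=np.array([0,0,-1.]);y=np.array([np.cos(np.radians(a)),np.sin(np.radians(a)),0]);return Ro.from_matrix(np.c_[x,y,np.cross(x,y)])
def move(s,p,a):
    R=Ro.from_euler('xyz',s["tcp_rot"],degrees=True)
    return np.round(R.inv().apply(np.array(p)-s["tool_pos"])/1000,4),np.round((R.inv()*down(a)).as_rotvec(degrees=True),2)
def head(s):
    y=Ro.from_euler('xyz',s["tcp_rot"],degrees=True).as_matrix()[:,1]; return np.degrees(np.arctan2(y[1],y[0]))
E
python3 - <<'E'
from h import *
from bench import sense
s=sense();h=head(s);print(h)
for a in (h,h+88.8+75): print(a,move(s,[615,170,250],a))
E
```

```text
-68.52596491003838
-68.52596491003838 (array([ 0.0033, -0.5326, -0.6345]), array([-0.  , -0.01,  0.1 ]))
95.27403508996161 (array([ 0.0033, -0.5326, -0.6345]), array([-1.638e+02, -1.400e-01,  1.000e-02]))
```

Request:
{"op": "carry_out", "data": {
  "commands": [0.003, -0.5326, -0.6345, -163.8, 0, 0, -1, 0.003, -0.5326, -0.6345, -163.8, 0, 0, -1, 0.003, -0.5326, -0.6345, -163.8, 0, 0, -1, 0.003, -0.5326, -0.6345, -163.8, 0, 0, -1, 0.003, -0.5326, -0.6345, -163.8, 0, 0, -1, 0.003, -0.5326, -0.6345, -163.8, 0, 0, -1, 0.003, -0.5326, -0.6345, -163.8, 0, 0, -1, 0.003, -0.5326, -0.6345, -163.8, 0, 0, -1, 0.003, -0.5326, -0.6345, -163.8, 0, 0, -1, 0.003, -0.5326, -0.6345, -163.8, 0, 0, -1, 0.003, -0.5326, -0.6345, -163.8, 0, 0, -1, 0.003, -0.5326, -0.6345, -163.8, 0, 0, -1]
}}

```text
time: 1.6
tool_pos: [577.9, 102.8, 250.2]
tcp_rot: [134.4, 89.9, 105.1]
ft_force: [0.5, -0.9, 0.3]
finger_gap: 85.7
```

Run:
```python
from h import *
from bench import sense
s=sense();print(head(s),s["tool_pos"],s["joint_pos"],s["time"],move(s,[615,170,250],95.3))
```

```text
60.754037626421294 [577.93806415 102.8391865  250.19124453] [ 5.04051342e+00  5.55599675e+00  8.76522982e+01  7.76370667e-02
  8.68054662e+01 -5.57178870e+01] 1.6 (array([ 0.0003,  0.0767, -0.0005]), array([-34.55,  -0.04,  -0.07]))
```

Request:
{"op": "carry_out", "data": {
  "commands": [0.0, 0.0767, -0.0005, -34.5, 0, 0, -1, 0.0, 0.0767, -0.0005, -34.5, 0, 0, -1, 0.0, 0.0767, -0.0005, -34.5, 0, 0, -1, 0.0, 0.0767, -0.0005, -34.5, 0, 0, -1, 0.0, 0.0767, -0.0005, -34.5, 0, 0, -1]
}}

```text
time: 2.22
tool_pos: [614.7, 170.1, 249.6]
tcp_rot: [137.4, 89.9, 142.6]
ft_force: [-0.3, -0.1, -0.2]
finger_gap: 85.5
```

Run:
```python
from h import *
from bench import sense,optics
s=sense();print(head(s),s["tool_pos"],s["joint_pos"],s["time"])
c=optics.calibration("wrist");print(c)
p,d=optics.snapshot("wrist");cv2.imwrite("pics/w1.png",p[...,::-1])
import pickle;pickle.dump((c,d),open("w1.pkl","wb"))
```

```text
95.23675529938559 [614.70725663 170.07032841 249.61472777] [ 1.08185934e+01  1.34386411e+01  7.89571631e+01  7.81137027e-02
  8.76739984e+01 -8.44214274e+01] 2.225
{'mtx': array([[331.78627602,   0.        , 316.11739917],
       [  0.        , 331.78627602, 232.77645971],
       [  0.        ,   0.        ,   1.        ]]), 'extrinsics': array([[-9.19479418e-02, -9.59853451e-01, -2.65003639e-01,
         5.47986579e+02],
       [ 9.95763330e-01, -8.83691563e-02, -2.54221000e-02,
         1.63417807e+02],
       [ 9.83342470e-04, -2.66218415e-01,  9.63912231e-01,
         3.69601911e+02],
       [ 0.00000000e+00,  0.00000000e+00,  0.00000000e+00,
         1.00000000e+00]])}
```

View pics/w1.png

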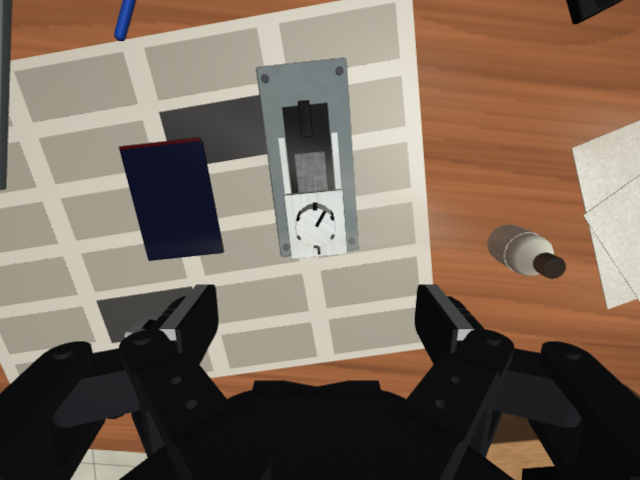

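The wrist view is sharp. The knob centre is at about (316,227), its line points to (323,212), the index line is at about (318,250), and the fin is at (305,117). Next I'll measure the stand outline, the knob and the line.

```bash
cat >> h.py <<'E'
def stand(c,im,box):
    x,y,w,h=box;cr=im[y:y+h,x:x+w].astype(int)
    m=((cr[...,0]-cr[...,2]>3)&(cr[...,1]>60)&(cr[...,1]<150)).astype(np.uint8)
    k,l,st,_=cv2.connectedComponentsWithStats(m);m=l==1+st[1:,4].argmax()
    ys,xs=np.nonzero(m);R=cv2.minAreaRect(ray(c,np.c_[xs+x,ys+y],12)[:,:2].astype(np.float32));return R
E
python3 - <<'E'
from h import *
import pickle
c,d=pickle.load(open("w1.pkl","rb"));im=cv2.imread("pics/w1.png")
R=stand(c,im,(245,45,125,225));print(R,cv2.boxPoints(R))
z=cv2.resize(im[180:270,260:380],(960,720),interpolation=cv2.INTER_CUBIC)
g=cv2.cvtColor(z,cv2.COLOR_BGR2GRAY)
print(cv2.HoughCircles(g,cv2.HOUGH_GRADIENT,1.5,300,param1=80,param2=25,minRadius=110,maxRadius=220))
cv2.imwrite("pics/wz.png",cv2.resize(z,(800,600)))
print(d[227,300:335:5],d[227,290])
E
```

```text
((561.674072265625, 157.99105834960938), (175.28924560546875, 87.97471618652344), 10.810445785522461) [[467.33456 184.75912]
 [483.83517  98.34568]
 [656.01355 131.22299]
 [639.51294 217.63644]]
[[[443.25 387.75 162.05]
  [441.75  24.75 199.25]]]
[293.03012 293.02707 293.52042 293.70938 293.2716  294.6475  293.75876] 338.80035
```

View pics/wz.png

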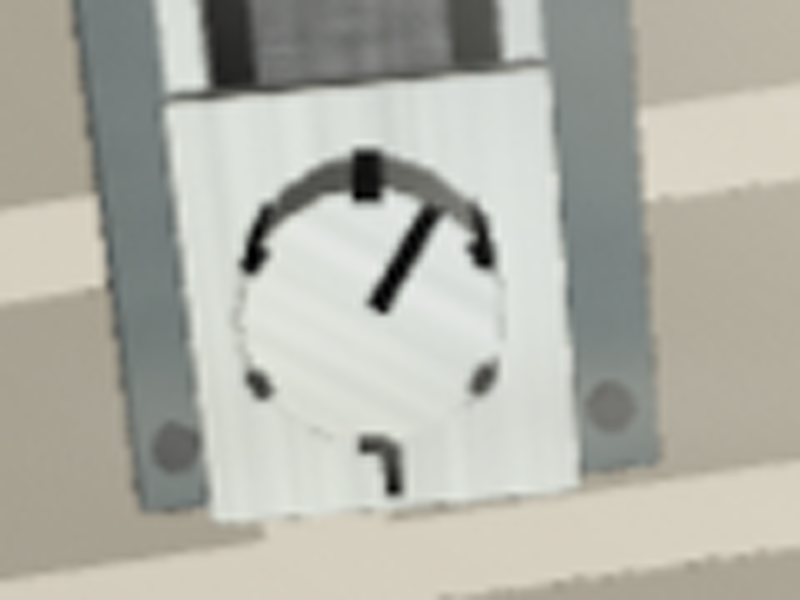

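Run:
```python
from h import *
import pickle
c,d=pickle.load(open("w1.pkl","rb"))
px=lambda p:np.array(p)/6.6667+[260,180]-0.4
P=ray(c,[px((371,315))],85)[0];print("knob",P, "r",ray(c,[px((243,315)),px((502,315))],85))
L=ray(c,[px((371,315)),px((378,308)),px((437,207))],85);a=L[2]-L[1];b=L[2]-L[0]
I=ray(c,[px((388,455)),px((393,492))],43);e=I[1]-I[0]
ang=lambda v:np.degrees(np.arctan2(v[1],v[0]));print("line",ang(a),ang(b),"idx",ang(e),I, "idx from knob",ang(I[1]-P))
# base rear corners & front corners
print(ray(c,[px((143,511)),px((655,460)),(258,67),(346,58)],12))
print("fin",ray(c,[(305,101)],66),ray(c,[(306,135)],66),ray(c,[px((162,97)),px((545,68))],43))
```

```text
knob [620.87952969 169.65810849  85.        ] r [[622.43846383 152.72867189  85.        ]
 [619.28386836 186.98638838  85.        ]]
line 155.75358252306756 154.618443055173 idx 12.680864205423745 [[653.72209104 175.25112694  43.        ]
 [659.68302115 176.59238875  43.        ]] idx from knob 10.13194830855235
[[677.61766552 135.58271893  12.        ]
 [660.48854137 221.65264885  12.        ]
 [483.29181026 100.45873533  12.        ]
 [467.36739406 185.62280397  12.        ]]
fin [[515.87376222 151.20156098  66.        ]] [[543.60071042 154.39343062  66.        ]] [[601.22297876 136.64708495  43.        ]
 [591.72033301 192.76422723  43.        ]]
```

Run:
```python
from h import *
from bench import sense
print(move(sense(),[621.1,169.7,76],95.2))
```

```text
(array([ 0.1738, -0.0011,  0.0065]), array([-0.01, -0.06, -0.07]))
```

Request:
{"op": "carry_out", "data": {
  "commands": [0.05, -0.001, 0.0065, 0, 0, 0, -1, 0.1, -0.001, 0.0065, 0, 0, 0, -1, 0.14, -0.001, 0.0065, 0, 0, 0, -1, 0.165, -0.001, 0.0065, 0, 0, 0, -1, 0.1738, -0.001, 0.0065, 0, 0, 0, -1, 0.1738, -0.001, 0.0065, 0, 0, 0, -1, 0.1738, -0.001, 0.0065, 0, 0, 0, -1]
}}

```text
time: 3.15
tool_pos: [622.3, 170.0, 77.8]
tcp_rot: [42.8, 89.9, 48.0]
ft_force: [-0.3, -0.2, -0.2]
finger_gap: 85.2
```

Run:
```python
from h import *
from bench import sense
s=sense();print(s,move(s,[621.1,169.7,76],95.2))
```

```text
{'time': 3.15, 'joint_pos': array([ 1.06825940e+01,  2.22174653e+01,  8.68683081e+01,  8.20984234e-02,
        7.08124905e+01, -8.45128750e+01]), 'qd': array([ 0.11344594, -0.39933291, -0.04818149,  0.02078313, -0.0552951 ,
       -0.10569657]), 'joint_efforts': array([-9.49819805e-03, -6.45146585e+01, -4.48643231e+01,  7.68440834e-03,
        4.06083895e-02,  9.16075485e-03]), 'tool_pos': array([622.29072678, 169.96234522,  77.83076884]), 'tcp_rot': array([42.82179911, 89.87207024, 47.9903544 ]), 'ft_force': array([-0.33744668, -0.18583687, -0.20403667]), 'wrist_torque': array([0.01198663, 0.01934387, 0.02439665]), 'finger_gap': 85.21602110034232} (array([ 0.0018, -0.0002, -0.0012]), array([-0.03,  0.09, -0.09]))
```

Request:
{"op": "carry_out", "data": {
  "commands": [0.0015, 0, -0.001, 0, 0, 0, -1, 0.0015, 0, -0.001, 0, 0, 0, 1, 0.0015, 0, -0.001, 0, 0, 0, 1, 0.0015, 0, -0.001, 0, 0, 0, 1, 0.0015, 0, -0.001, 0, 0, 0, 1, 0.0015, 0, -0.001, 0, 0, 0, 1, 0.0015, 0, -0.001, 0, 0, 0, 1, 0.0015, 0, -0.001, 0, 0, 0, 1],
  "grip_force": 60
}}

```text
time: 4.15
tool_pos: [621.4, 169.8, 76.6]
tcp_rot: [39.7, 89.9, 44.9]
ft_force: [-1.9, -0.4, 5.6]
finger_gap: 34.6
```

Run:
```python
from h import *
from bench import sense
s=sense();print(head(s),s["tool_pos"],s["ft_force"],s["wrist_torque"],s["finger_gap"],s["time"])
```

```text
95.16635100112688 [621.36430198 169.84255836  76.64737427] [-1.85546804 -0.41891814  5.56372356] [-0.19189117  0.43226003 -0.04027403] 34.57428761441876 4.15
```

Request:
{"op": "carry_out", "data": {
  "commands": [-0.0003, 0, 0, 4, 0, 0, 1, -0.0007, 0, 0, 10, 0, 0, 1, -0.0012, 0, 0, 17, 0, 0, 1, -0.0017, 0, 0, 24, 0, 0, 1, -0.0022, 0, 0, 31, 0, 0, 1, -0.0027, 0, 0, 38, 0, 0, 1, -0.0031, 0, 0, 45, 0, 0, 1, -0.0036, 0, 0, 52, 0, 0, 1, -0.0041, 0, 0, 59, 0, 0, 1, -0.0046, 0, 0, 66, 0, 0, 1, -0.0049, 0, 0, 70, 0, 0, 1, -0.0049, 0, 0, 70, 0, 0, 1]
}}

```text
time: 5.65
tool_pos: [621.2, 169.5, 81.6]
tcp_rot: [110.1, 89.9, 45.3]
ft_force: [-3.2, -1.8, 5.2]
finger_gap: 34.2
```

Run:
```python
from h import *
from bench import sense,optics
s=sense();print(head(s),s["tool_pos"],s["ft_force"],s["wrist_torque"],s["finger_gap"],s["time"])
p,d=optics.snapshot("wrist");z=p[200:440,200:440,::-1]
s2,_=optics.snapshot("top")
cv2.imwrite("pics/g1.png",np.hstack([p[...,::-1],cv2.resize(s2[165:245,205:285,::-1],(480,480))])[:, :].copy()) 
im=cv2.imread("pics/g1.png");cv2.imwrite("pics/g1.png",cv2.resize(im,None,fx=.7,fy=.7))
```

```text
25.179763212614095 [621.20237023 169.54341707  81.57404074] [-3.15422134 -1.78734469  5.19969617] [-0.47271778  0.61644449 -0.24401379] 34.23951069682029 5.65
```

View pics/g1.png

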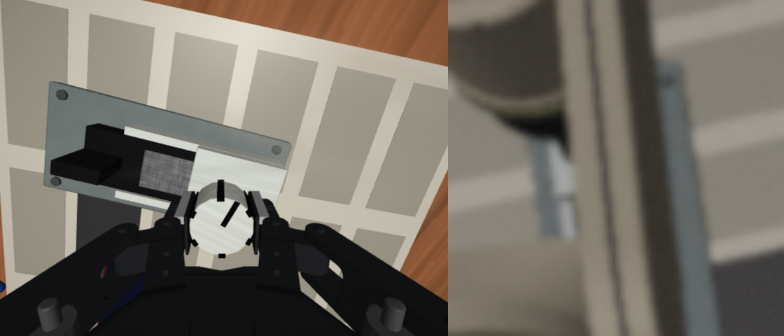

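The knob turned with the gripper: its line at (230,213) stands in the same place relative to the jaws as before. About 74° remain.

Request:
{"op": "carry_out", "data": {
  "commands": [-0.0003, 0, 0, 4, 0, 0, 1, -0.0007, 0, 0, 10, 0, 0, 1, -0.0012, 0, 0, 17, 0, 0, 1, -0.0017, 0, 0, 24, 0, 0, 1, -0.0022, 0, 0, 31, 0, 0, 1, -0.0027, 0, 0, 38, 0, 0, 1, -0.0031, 0, 0, 45, 0, 0, 1, -0.0036, 0, 0, 52, 0, 0, 1, -0.0041, 0, 0, 59, 0, 0, 1, -0.0046, 0, 0, 66, 0, 0, 1, -0.0051, 0, 0, 74, 0, 0, 1, -0.0052, 0, 0, 74.5, 0, 0, 1]
}}

```text
time: 7.25
tool_pos: [620.8, 169.6, 86.7]
tcp_rot: [-148.8, 89.9, 72.0]
ft_force: [-4.2, -0.9, 4.9]
finger_gap: 34.2
```

Request:
{"op": "carry_out", "data": {
  "commands": [0, 0, 0, 0, 0, 0, 1, 0, 0, 0, 0, 0, 0, 1, 0, 0, 0, 0, 0, 0, 0, 0, 0, 0, 0, 0, 0, -1, 0, 0, 0, 0, 0, 0, -1, 0, 0, 0, 0, 0, 0, -1, 0, 0, 0, 0, 0, 0, -1, -0.03, 0, 0, 0, 0, 0, -1, -0.08, 0, 0, 0, 0, 0, -1, -0.13, 0, 0, 0, 0, 0, -1, -0.15, 0, 0, 0, 0, 0, -1, -0.15, 0, 0, 0, 0, 0, -1]
}}

```text
time: 8.75
tool_pos: [621.8, 169.6, 238.6]
tcp_rot: [164.9, 89.8, 25.6]
ft_force: [0.8, -0.7, 0.2]
finger_gap: 85.4
```

Run:
```python
from h import *
from bench import sense,optics
import pickle
s=sense();print(head(s),s["tool_pos"],s["joint_pos"],s["time"])
c=optics.calibration("wrist");p,d=optics.snapshot("wrist");cv2.imwrite("pics/w2.png",p[...,::-1])
pickle.dump((c,d),open("w2.pkl","wb"));k=proj(c,[621,169.7,95])[0];print(k)
x,y=np.clip((k-[60,50]).astype(int),0,None);print(x,y)
cv2.imwrite("pics/w2z.png",cv2.resize(p[y:y+100,x:x+120,::-1],(720,600),interpolation=cv2.INTER_CUBIC))
```

```text
-49.27117400039389 [621.77254561 169.59161795 238.5713327 ] [1.06658215e+01 1.44618364e+01 7.89198877e+01 6.42633482e-02
 8.63778319e+01 5.99329340e+01] 8.75
[314.38092051 227.91170309]
254 177
```

View pics/w2z.png

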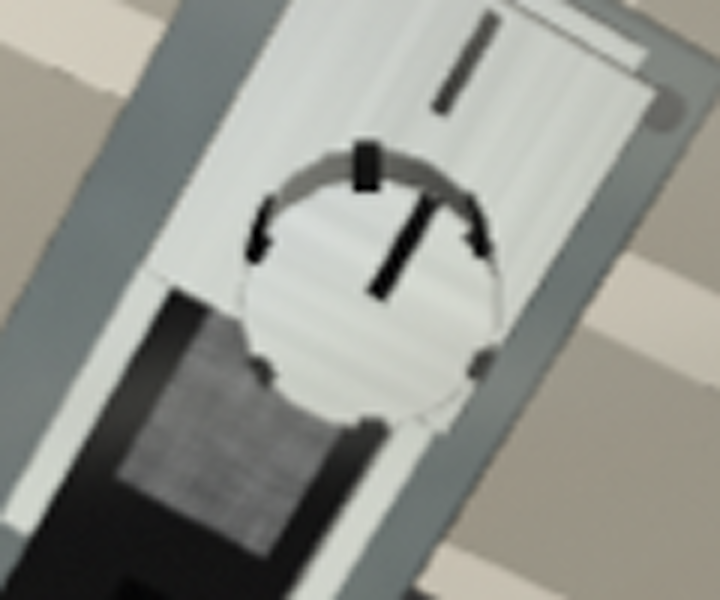

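The knob line (377,295)→(432,198) is parallel to the index line (440,110)→(493,15), so the knob is at its mark. Next is the fin.

Run:
```python
from h import *
from bench import sense
import pickle
c,d=pickle.load(open("w2.pkl","rb"))
s=sense();print(move(s,[530,152.9,110],-79.4))
print(proj(c,[530,152.9,66]),proj(c,[515,150,66]))
a=lambda p,q:np.degrees(np.arctan2(*(ray(c,[np.array(q)/6+[254,177]],p[2])[0]-ray(c,[np.array(p[:2])/6+[254,177]],p[2])[0])[[1,0]]))
print("line",a((377,295,96),(432,198)),"idx",a((440,110,43),(493,15)))
```

```text
(array([ 0.1261, -0.0466,  0.0797]), array([30.13, -0.05,  0.05]))
[[266.34948322 300.44521109]] [[259.11465318 312.79689079]]
line 11.973674725643697 idx 12.130567500209144
```

Request:
{"op": "carry_out", "data": {
  "commands": [0.0, -0.023, 0.04, 10, 0, 0, -1, 0.0, -0.0466, 0.0797, 20, 0, 0, -1, 0.03, -0.0466, 0.0797, 30.1, 0, 0, -1, 0.07, -0.0466, 0.0797, 30.1, 0, 0, -1, 0.11, -0.0466, 0.0797, 30.1, 0, 0, -1, 0.126, -0.0466, 0.0797, 30.1, 0, 0, -1, 0.126, -0.0466, 0.0797, 30.1, 0, 0, -1, 0.126, -0.0466, 0.0797, 30.1, 0, 0, -1]
}}

```text
time: 9.8
tool_pos: [530.9, 153.1, 111.4]
tcp_rot: [-154.2, 89.8, 36.5]
ft_force: [-0.2, -0.2, 0.2]
finger_gap: 85.5
```

Run:
```python
from h import *
from bench import sense,optics
s=sense();print(head(s),s["tool_pos"],s["joint_pos"],s["time"],move(s,[530,152.9,59],-79.4))
c=optics.calibration("wrist");p,d=optics.snapshot("wrist");cv2.imwrite("pics/w3.png",p[...,::-1])
print(proj(c,[[530,152.9,66],[515,150.2,66],[544.7,155.7,66]]))
```

```text
-79.37234026769559 [530.90383919 153.05021232 111.41296667] [1.07237753e+01 6.60433390e+00 1.01502311e+02 6.85831154e-02
 7.17582118e+01 9.00748010e+01] 9.8 (array([0.0524, 0.    , 0.001 ]), array([ 0.03, -0.14,  0.07]))
[[315.22030872 274.53146342]
 [315.01468231 300.44573238]
 [315.14201861 247.9183402 ]]
```

View pics/w3.png

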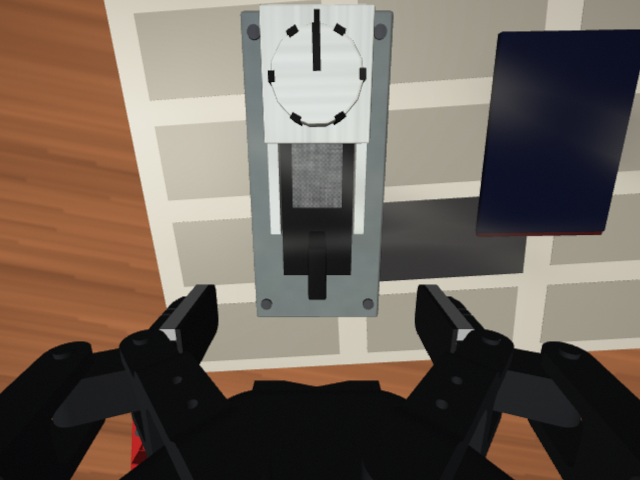

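The line on the knob meets the index at (317,40). The fin's top is at (317, 248–300), about 1 mm to the right of what I predicted. I'll descend and grip.

Request:
{"op": "carry_out", "data": {
  "commands": [0.02, 0.001, 0.001, 0, 0, 0, -1, 0.04, 0.001, 0.001, 0, 0, 0, -1, 0.05, 0.001, 0.001, 0, 0, 0, -1, 0.052, 0.001, 0.001, 0, 0, 0, -1, 0.0525, 0.001, 0.001, 0, 0, 0, -1, 0.0525, 0.001, 0.001, 0, 0, 0, -1]
}}

```text
time: 10.6
tool_pos: [531.2, 152.1, 60.1]
tcp_rot: [-166.3, 89.7, 24.3]
ft_force: [0.3, 0.7, 0.3]
finger_gap: 85.3
```

Request:
{"op": "carry_out", "data": {
  "commands": [0, 0, 0, 0, 0, 0, 1, 0, 0, 0, 0, 0, 0, 1, 0, 0, 0, 0, 0, 0, 1, 0, 0, 0, 0, 0, 0, 1, 0, 0, 0, 0, 0, 0, 1, 0, 0, 0, 0, 0, 0, 1, 0, 0, 0, 0, 0, 0, 1, 0, 0, 0, 0, 0, 0, 1, 0, 0, 0, 0, 0, 0, 1, 0, 0, 0, 0, 0, 0, 1],
  "grip_force": 35
}}

```text
time: 11.85
tool_pos: [531.2, 152.1, 60.1]
tcp_rot: [-165.9, 89.7, 24.7]
ft_force: [0.2, -0.0, 1.5]
finger_gap: 9.3
```

```bash
cat > st.py <<'E'
from h import *
from bench import sense
s=sense();u=np.array([np.cos(np.radians(10.6)),np.sin(np.radians(10.6)),0])
print(head(s),s["tool_pos"],"along",(s["tool_pos"]-[572.2,160.8,0])@u+45,"F",s["ft_force"],s["ft_force"]@u,s["finger_gap"],s["time"])
print("u in tool",Ro.from_euler('xyz',s["tcp_rot"],degrees=True).inv().apply(u))
E
python3 st.py
```

```text
-79.37025350830092 [531.20628973 152.14046157  60.14932437] along 3.1128992943571845 F [ 0.23139182 -0.0215281   1.54122018] 0.22348307130624573 9.280590177596538 11.85
u in tool [ 4.63425292e-03  5.19173845e-04 -9.99989127e-01]
```

Gripped, with the gap at 9.3 mm. I'll slide it 10 mm along tool −z, which is still short of the earliest possible stop.

Request:
{"op": "carry_out", "data": {
  "commands": [0, 0, -0.001, 0, 0, 0, 1, 0, 0, -0.002, 0, 0, 0, 1, 0, 0, -0.003, 0, 0, 0, 1, 0, 0, -0.004, 0, 0, 0, 1, 0, 0, -0.005, 0, 0, 0, 1, 0, 0, -0.006, 0, 0, 0, 1, 0, 0, -0.007, 0, 0, 0, 1, 0, 0, -0.008, 0, 0, 0, 1, 0, 0, -0.009, 0, 0, 0, 1, 0, 0, -0.01, 0, 0, 0, 1]
}}

```text
time: 13.1
tool_pos: [541.1, 154.0, 60.1]
tcp_rot: [-165.4, 89.7, 25.2]
ft_force: [-2.6, -0.8, 1.1]
finger_gap: 9.2
```

```bash
python3 st.py
```

```text
-79.37028988079938 [541.07749737 154.01515415  60.14406825] along 13.16051045458888 F [-2.58951256 -0.77420877  1.12995709] -2.6877401764724964 9.195452791815363 13.1
u in tool [ 4.57352925e-03  5.18539012e-04 -9.99989407e-01]
```

Request:
{"op": "carry_out", "data": {
  "commands": [0, 0, -0.0005, 0, 0, 0, 1, 0, 0, -0.001, 0, 0, 0, 1]
}}

```text
time: 13.35
tool_pos: [542.1, 154.2, 60.2]
tcp_rot: [-166.1, 89.7, 24.6]
ft_force: [-1.4, -0.4, 0.4]
finger_gap: 9.4
```

Request:
{"op": "carry_out", "data": {
  "commands": [0, 0, -0.0005, 0, 0, 0, 1, 0, 0, -0.001, 0, 0, 0, 1]
}}

```text
time: 13.6
tool_pos: [543.1, 154.4, 60.2]
tcp_rot: [-165.5, 89.7, 25.1]
ft_force: [-0.8, -0.4, 0.7]
finger_gap: 9.5
```

Request:
{"op": "carry_out", "data": {
  "commands": [0, 0, -0.0005, 0, 0, 0, 1, 0, 0, -0.001, 0, 0, 0, 1]
}}

```text
time: 13.85
tool_pos: [544.1, 154.6, 60.2]
tcp_rot: [-165.8, 89.7, 24.9]
ft_force: [0.3, 0.0, 1.1]
finger_gap: 9.3
```

Request:
{"op": "carry_out", "data": {
  "commands": [0, 0, -0.0005, 0, 0, 0, 1, 0, 0, -0.001, 0, 0, 0, 1]
}}

```text
time: 14.1
tool_pos: [545.2, 154.8, 60.2]
tcp_rot: [-165.9, 89.7, 24.8]
ft_force: [-0.9, -0.7, 1.0]
finger_gap: 9.2
```

Request:
{"op": "carry_out", "data": {
  "commands": [0, 0, -0.0005, 0, 0, 0, 1, 0, 0, -0.001, 0, 0, 0, 1]
}}

```text
time: 14.35
tool_pos: [546.1, 155.0, 60.2]
tcp_rot: [-165.8, 89.7, 24.9]
ft_force: [0.1, -0.6, 0.8]
finger_gap: 9.4
```

Request:
{"op": "carry_out", "data": {
  "commands": [0, 0, -0.0005, 0, 0, 0, 1, 0, 0, -0.001, 0, 0, 0, 1]
}}

```text
time: 14.6
tool_pos: [546.5, 155.1, 60.2]
tcp_rot: [-159.8, 89.8, 30.8]
ft_force: [-7.9, -1.9, 6.4]
finger_gap: 9.6
```

Contact: the tool stopped short and the axial force is about 8 N. I'll bring it up gently towards 12 N.

Request:
{"op": "carry_out", "data": {
  "commands": [0, 0, -0.0008, 0, 0, 0, 1]
}}

```text
time: 14.72
tool_pos: [546.5, 155.1, 60.1]
tcp_rot: [-135.1, 89.9, 55.6]
ft_force: [-7.8, -2.0, 6.1]
finger_gap: 9.4
```

Request:
{"op": "carry_out", "data": {
  "commands": [0, 0, -0.0012, 0, 0, 0, 1, 0, 0, -0.0012, 0, 0, 0, 1]
}}

```text
time: 14.98
tool_pos: [546.5, 155.1, 60.2]
tcp_rot: [-27.7, 89.9, 162.9]
ft_force: [-9.5, -3.0, 8.8]
finger_gap: 9.2
```

Request:
{"op": "carry_out", "data": {
  "commands": [0, 0, -0.0015, 0, 0, 0, 1, 0, 0, -0.0015, 0, 0, 0, 1, 0, 0, -0.0015, 0, 0, 0, 1, 0, 0, -0.0015, 0, 0, 0, 1]
}}

```text
time: 15.48
tool_pos: [546.6, 155.1, 60.1]
tcp_rot: [-9.1, 89.7, -178.4]
ft_force: [-12.2, -3.4, 9.8]
finger_gap: 9.3
```

```bash
python3 st.py
```

```text
-79.34117739534678 [546.60389137 155.08983957  60.13486173] along 18.79028830800854 F [-12.19601424  -3.4241559    9.84490936] -12.617771619137923 9.25313479289179 15.475
u in tool [-0.00496862  0.00102665 -0.99998713]
```

The press held at 12.6 N for half a second. I'll relax, release and retreat upward.

Request:
{"op": "carry_out", "data": {
  "commands": [0, 0, 0, 0, 0, 0, 1, 0, 0, 0, 0, 0, 0, 0.7, 0, 0, 0, 0, 0, 0, -1, 0, 0, 0, 0, 0, 0, -1, 0, 0, 0, 0, 0, 0, -1, 0, 0, 0, 0, 0, 0, -1, 0, 0, 0, 0, 0, 0, -1, 0, 0, 0, 0, 0, 0, -1, -0.03, 0, 0, 0, 0, 0, -1, -0.07, 0, 0, 0, 0, 0, -1, -0.11, 0, 0, 0, 0, 0, -1, -0.14, 0, 0, 0, 0, 0, -1]
}}

```text
time: 16.98
tool_pos: [547.8, 155.2, 202.3]
tcp_rot: [-15.0, 89.8, 175.7]
ft_force: [-0.2, 0.0, -0.3]
finger_gap: 85.4
```

Request:
{"op": "carry_out", "data": {
  "commands": [-0.02, 0, 0.03, 0, 0, 0, -1, -0.02, 0, 0.03, 0, 0, 0, -1, -0.02, 0, 0.03, 0, 0, 0, -1]
}}

```text
time: 17.35
tool_pos: [518.5, 149.7, 222.0]
tcp_rot: [-15.7, 89.8, 175.0]
ft_force: [-0.1, -0.1, -0.0]
finger_gap: 85.1
```

```bash
python3 st.py
python3 - <<'E'
from h import *
from bench import optics
c=optics.calibration("wrist");p,d=optics.snapshot("wrist");im=np.ascontiguousarray(p[...,::-1])
print("fin rear/front px if x=17.6",proj(c,[[572.2+v*.983,160.8+v*.184,66] for v in(-12.4,-42.4)]))
cv2.imwrite("pics/w4.png",im)
E
```

```text
-79.34084596458327 [518.46043123 149.66590947 221.99762543] along -9.870652786972911 F [-0.07400038 -0.11927645 -0.02808475] -0.09467865547254369 85.09193961599033 17.35
u in tool [-0.00293366  0.00103243 -0.99999516]
fin rear/front px if x=17.6 [[314.40722107 172.5620181 ]
 [314.39777509 208.46844743]]
```

View pics/w4.png

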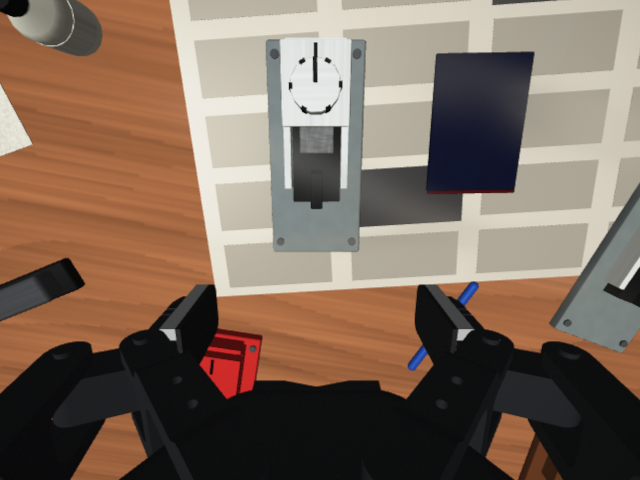

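The fin spans about (317, 172–208), which matches a cartridge position of x≈17.6 mm. The knob line still meets the index at (315,60), and the gripper is clear. Handing in.

```bash
python3 -c "
from bench import order;print(order.hand_in())"
```

```text
the job is handed in; nothing more can be done
None
```

I turned the notched knob about 144° clockwise in one grip, then slid the cartridge in by its fin and pressed it home. After that I let go, moved clear and handed the job in at about 17 s of robot time. The hand-in gives no verdict.

- **Knob:** its line measured 12.0° and the index line 12.1°, so they agree to about 0.2°. The last picture shows them still lined up.
- **Cartridge:** it met the stop at about 17.6 mm from the channel point. The reading at the end of the half-second press was 12.6 N, and the highest axial force I read at any point was that same value. In the last picture the fin is where that position predicts, and the cartridge looks level.
- **Not checked separately:** I only have force readings at the end of each move, so a brief peak in between would not show. During the press the tool also read about 10 N upwards, so it was pushing down a little on the cartridge. That was gone after release. I did not re-measure the other stand or the bystanders, but the arm never went near them.

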